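# Bring the dropper bottle to the front of the spice carousel

## Task

Turn the round spice carousel by pushing the upright posts on its rim with a fingertip, until the dropper bottle standing on it (small, amber, with a black rubber bulb) comes to the front, in line with the pointer tongue that sticks out from under the platter. Do not touch, lift or upset the bottle, jars and tin standing on it, and leave everything else on the worktop where it is; then take the hand away.

Things in the scene. Friction and masses are not known exactly. Their poses are not given: they have to be found in the camera images.
- carousel_base: Fixed steel foot of the carousel, 176 mm across and 14 mm high, standing on the worktop (origin on the worktop, on the turning axis of the platter). A flat pointer tongue, 22 mm wide with a pointed end, lies 9 mm high at most and sticks out from under the platter along this body's -x axis, its tip 161 mm from the axis, some 40 mm beyond the platter's edge. It points roughly to the robot's side of the worktop. 'Front' is this -x direction.
- platter: Round wooden platter, 240 mm across and 16 mm thick, turning freely without end stops that matter (12 rad each way) about the vertical axis through its origin; the origin is the centre of its underside, 16 mm above the worktop, so jars stand on its upper face 32 mm above the worktop. Six wooden posts stand on its rim. A bearing friction of about 0.25 N m (2.3 N at the posts) stops it as soon as the push stops. A small steel boss, 32 mm across and 14 mm high, marks its middle.
- post0 (a point): Top of one of six equal upright wooden posts on the platter's rim, 60 degrees apart (0 degrees anticlockwise from the platter's x axis), on a circle of 108 mm radius. Each is 12 mm thick with an 18 mm ball at the top; the top is 96 mm above the worktop, 64 mm above the platter's upper face. It turns with the platter and is what the fingertip pushes.
- post1 (a point): Top of one of six equal upright wooden posts on the platter's rim, 60 degrees apart (60 degrees anticlockwise from the platter's x axis), on a circle of 108 mm radius. Each is 12 mm thick with an 18 mm ball at the top; the top is 96 mm above the worktop, 64 mm above the platter's upper face. It turns with the platter and is what the fingertip pushes.
- post2 (a point): Top of one of six equal upright wooden posts on the platter's rim, 60 degrees apart (120 degrees anticlockwise from the platter's x axis), on a circle of 108 mm radius. Each is 12 mm thick with an 18 mm ball at the top; the top is 96 mm above the worktop, 64 mm above the platter's upper face. It turns with the platter and is what the fingertip pushes.
- post3 (a point): Top of one of six equal upright wooden posts on the platter's rim, 60 degrees apart (180 degrees anticlockwise from the platter's x axis), on a circle of 108 mm radius. Each is 12 mm thick with an 18 mm ball at the top; the top is 96 mm above the worktop, 64 mm above the platter's upper face. It turns with the platter and is what the fingertip pushes.
- post4 (a point): Top of one of six equal upright wooden posts on the platter's rim, 60 degrees apart (240 degrees anticlockwise from the platter's x axis), on a circle of 108 mm radius. Each is 12 mm thick with an 18 mm ball at the top; the top is 96 mm above the worktop, 64 mm above the platter's upper face. It turns with the platter and is what the fingertip pushes.
- post5 (a point): Top of one of six equal upright wooden posts on the platter's rim, 60 degrees apart (300 degrees anticlockwise from the platter's x axis), on a circle of 108 mm radius. Each is 12 mm thick with an 18 mm ball at the top; the top is 96 mm above the worktop, 64 mm above the platter's upper face. It turns with the platter and is what the fingertip pushes.
- vanilla_dropper: The item to bring to the front: a small amber glass bottle with a pale label and black dropper bulb, 33 mm across, 102 mm high, loose on the platter (a like bottle far back on the right of the worktop has no part in this), 56 mm from the turning axis; its origin is the centre of its underside, z up.
- salt_jar: Loose glass spice jar with a mustard-coloured cap and greenish contents, 42 mm across, 96 mm high, on the platter 56 mm from the axis; origin at the centre of its underside, z up. Must not be touched.
- pepper_jar: Loose glass spice jar with a mustard-coloured cap and pale yellow contents, 42 mm across, 96 mm high, on the platter 56 mm from the axis; origin at the centre of its underside, z up. Must not be touched.
- tomato_tin: Loose red food tin, 57 mm across, 72 mm high, on the platter 56 mm from the axis; origin at the centre of its underside, z up. Must not be touched.
- espresso_cup: White espresso cup, 59x83x55 mm, standing loose on the worktop at the back; bystander.
- teaspoon: Steel teaspoon, 130 mm long, lying loose on the worktop; bystander.
- door_keys: Bunch of door keys with a flat fob, 112x120x8 mm, lying loose on the worktop to the right; bystander.
Not all that is in view belongs to the job. Leave any blue, purple or turquoise look-alike of the vanilla_dropper alone.

How it is judged:
By the outcome, as a careful person would: the job done as asked, in the order asked, and still so for the second after the job is handed in, with the robot touching nothing.
It also fails if it takes over 58 s, if anything falls off the work surface, if the arm or the gripper's body presses on something with over 40 N, if the wrist force passes 120 N, or if a joint passes its speed limit or range.

## Robot

A 6-joint arm with a two-finger parallel gripper is mounted at the origin on a cart in front of the work surface, level with it; the furniture and walls round the work are solid. World frame = base frame: x ahead of the robot, y to its left, z up, the work surface at z = 0. Lengths are in mm, angles in rad, forces in N, time in s.
With the tool pointing down it reaches from about 400 to 925 mm from the base axis. Payload 12.5 kg.
Tool frame: the origin (TCP) lies on the centre line of the jaws, within the pads' length; the fingertips stand 17 mm ahead of it and the grasp point (between the pads) lies 2 mm behind it; z points along the fingers, y is the line along which they close (so a half turn about z gives the same grasp; the last joint's range is limited). The gripper opens to 95 mm and grips with 3 to 60 N. Pads are 20 mm wide; open, the fingers measure 119 mm over their backs; the gripper's body (75 mm by 180 mm) begins 59 mm behind the grasp point.
Start: joints at [-1.434, 0.491, 1.559, -0, 1.092, -0.106], TCP at [150.286, -606.681, 204.761] pointing down, gripper open.
Joint ranges: [-3.1, 3.1], [-0.84, 2.19], [0.05, 2.79], [-1.13, 4.28], [0.06, 2.93], [-2.69, 2.69]. Speed limits (rad/s): [2.22, 2.22, 2.79, 3.14, 3.14, 3.14].

## Interface

Orientations are given as [roll, pitch, yaw] about the fixed x, y, z axes, in that order (R = Rz(yaw) Ry(pitch) Rx(roll)).
In Python, from cell import env gives the robot as it stands.
- The arm moves only by the tool drive_tool, never from a script. Its argument "deltas" is text: rows parted by semicolons, each of 4 numbers parted by spaces: the shift along the world's x, y, z normalised to -1 to 1, where 1 is 100 mm, then the turn about the world's z normalised to -1 to 1, where 1 is 180 degrees. A call has 1 to 10 rows; each row shifts and turns the commanded pose from where the row before left it; what a row does not reach is not made up. A row lasts 1/12 s, in which the tool goes at most 41.7 mm and 7.16 degrees, less where a joint would pass 70% of its speed; a pose out of reach is approached as far as the arm can. A call with a number of a shift or a turn outside -1 to 1 is refused whole. A call with a gripper value outside its range is refused whole. "gripper" is the closure, from 0 (fully open) to 1 (shut), set as the call begins (left out, the last holds). The fingers move at their own pace and stop on an object; the grip force is fixed at half the most. Time passes only in rows, so rows that do not move let the fingers close. It gives the time, the measured TCP pose, the force, the opening and the grip force at its end, in the units of the state.
- env.state(): the state, without advancing time (a new reading comes with each control period).
- env.read_camera(name): name is "scene" or "top" or "wrist"; returns (picture, depth): 384x512x3 uint8, red, green, blue; 384x512 float32, mm along the optical axis (not along the pixel's ray), 0 where there is no reading.
- env.camera_params(name): a dict with "mtx" (3x3 intrinsics, pixels), "camera_from_world" (4x4, takes a point from world to camera coordinates); the wrist camera has in their place "mount" (4x4, takes a point from camera to tool coordinates, whose origin is the TCP and whose axes are the flange's). Camera axes: x right, y down, z forward; pixel columns grow to the right and rows downward; lengths in mm; the calibration is good to about 2 mm. A picture is of the moment at which its call begins: read the wrist's pose just before it. camera_params takes no time and is no camera call.
- env.job_done(): hands the job in; it is judged then, once.
The state is a dict: "t": time; "joints": joint angles; "qvel": joint speeds; "tau": joint torques, N m; "eef_pos": TCP position; "tcp_rot": TCP orientation; "ft_force": force on the tool from outside, world axes, zero at the start; "moment": the same for the moment, N m; "opening": opening from 0.0 (shut) to 1.0 (fully open); "grip_force": force on a finger pad.
Only numpy, scipy, OpenCV 4.12 (cv2) and the standard library are available. Lean on these libraries where they do the work, as an engineer would, in place of code of your own. Each camera call takes 0.05 s, during which the arm holds its last target. There are 200 camera calls.

## Working session

There is one attempt and no reset: what is moved stays moved. The work goes in short steps, Python scripts to look and compute and a tool call to move; the robot and the scene stay as the last step left them, time stands still between calls to the robot, and variables do not carry over. Pictures are saved under pics/ and viewed, at most 10 in all, crops included, and the job is handed in when it is done.

Besides the shell and the picture viewer there is one more tool, called after "Emit:" as name(argument=value, ...), one argument or row to a line, values as JSON. drive_tool: Moves the arm, as the interface text tells. Its arguments: {"type":"object","properties":{"deltas":{"type":"string"},"gripper":{"type":"number"}},"required":["deltas"]}

```bash
mkdir -p pics; ls; cat > h.py <<'E'
import numpy as np, cv2
from cell import env
def ray(name,u,v,z):
    p=env.camera_params(name);K=np.array(p["mtx"]);T=np.array(p["camera_from_world"])
    R,t=T[:3,:3],T[:3,3];c=-R.T@t;d=R.T@np.linalg.inv(K)@[u,v,1]
    return c+d*(z-c[2])/d[2]
def proj(name,P):
    p=env.camera_params(name);K=np.array(p["mtx"]);T=np.array(p["camera_from_world"])
    q=K@(T[:3,:3]@np.array(P,float)+T[:3,3]);return q[:2]/q[2]
def cloud(name,dep):
    p=env.camera_params(name);K=np.array(p["mtx"]);T=np.array(p["camera_from_world"])
    v,u=np.indices(dep.shape);c=np.stack([u,v,np.ones_like(u)],-1)@np.linalg.inv(K).T*dep[...,None]
    return (c-T[:3,3])@T[:3,:3]
E
python3 - <<'E'
from h import *
for n in("top","scene"):
    i,d=env.read_camera(n);cv2.imwrite(f"pics/{n}0.png",i[...,::-1]);np.save(n+"0.npy",d)
    T=np.array(env.camera_params(n)["camera_from_world"]);print(n,-T[:3,:3].T@T[:3,3])
s=env.state();print(s)
E
```

```text
pics
top [ 268.165478   -371.51507875 1253.25047311]
scene [   52.57223123 -1323.78826006   566.47962893]
{'t': 0.1, 'joints': array([-1.43360646e+00,  4.91473714e-01,  1.55935954e+00, -2.18612199e-05,
        1.09170520e+00, -1.05594085e-01]), 'qvel': array([ 0.00040204, -0.00056935, -0.00367255, -0.00104624, -0.00091629,
       -0.00034588]), 'tau': array([ 4.04712730e-03, -6.13619399e+01, -2.58606970e+01,  6.94154506e-02,
        4.70322522e-02, -5.81970312e-05]), 'eef_pos': array([ 150.24479701, -606.45394721,  204.24605195]), 'tcp_rot': array([-3.14065008e+00, -8.04030998e-05,  2.42793997e-01]), 'ft_force': array([0.59447114, 0.17972922, 0.33305882]), 'moment': array([-0.0020276 , -0.00836164, -0.05064128]), 'grip_force': 0.0, 'opening': 1.0029512419409239}
```

View pics/top0.png

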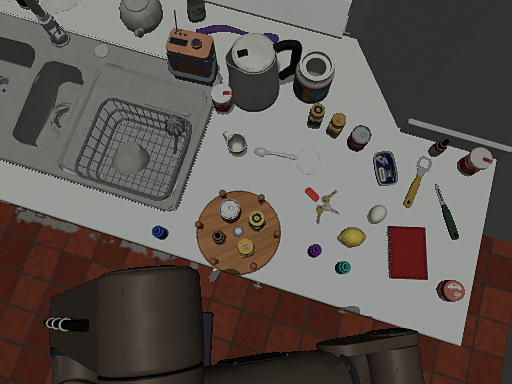

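View pics/scene0.png

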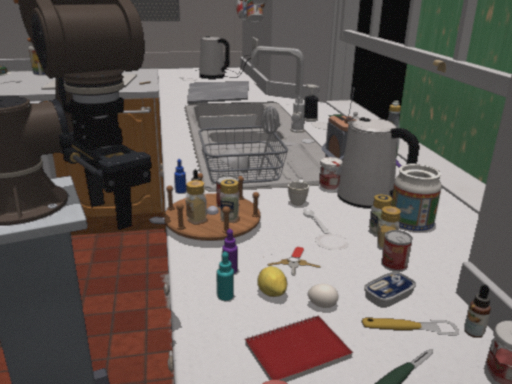

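The top view shows the platter centred near (238,231), the dropper near (218,237), the tin at (230,210), jars at (257,219) and (246,246), and the pointer tongue near (215,273). Next I'll measure these.

```bash
python3 - <<'E'
from h import *
i=cv2.imread("pics/top0.png");d=np.load("top0.npy")
P=cloud("top",d)
cv2.imwrite("pics/c0.png",cv2.resize(i[180:285,185:290],None,fx=5.6,fy=5.6,interpolation=cv2.INTER_CUBIC))
print("boss",ray("top",238.5,231,46))
x,y,z=P[...,0],P[...,1],P[...,2]
# platter circle from top-face depth
m=(z>26)&(z<38);m[:180]=0;m[285:]=0;m[:,:190]=0;m[:,290:]=0
hull=cv2.convexHull(np.argwhere(m)[:,::-1].astype(np.float32)).reshape(-1,2)
w=np.array([ray("top",u,v,32)[:2] for u,v in hull])
A=np.c_[2*w,np.ones(len(w))];s=np.linalg.lstsq(A,(w**2).sum(1),rcond=None)[0]
c=s[:2];print("centre",c,"R",np.sqrt(s[2]+c@c))
# tall things on platter
m=((z>60)&(z<150)&(np.hypot(x-c[0],y-c[1])<135)).astype(np.uint8)
n,l,st,ce=cv2.connectedComponentsWithStats(m)
for k in range(1,n):
    q=P[l==k];top=np.percentile(q[:,2],95);e=q[q[:,2]>top-10]
    a=e.mean(0)[:2]-c;print(st[k,4],ce[k].round(1),"top",top.round(),e.mean(0)[:2].round(1),"r",np.hypot(*a).round(1),"ang",np.degrees(np.arctan2(a[1],a[0])).round(1))
# pointer
m=((z>2)&(z<16)&(np.hypot(x-c[0],y-c[1])<175)&(np.hypot(x-c[0],y-c[1])>122))
q=P[m];a=q[:,:2]-c;r=np.hypot(*a.T);an=np.degrees(np.arctan2(a[:,1],a[:,0]))
for k in np.argsort(an):print(r[k].round(),an[k].round(),q[k,2].round(1),end=" | ")
E
```

```text
boss [ 432.94930571 -318.92785323   46.        ]
centre [ 433.62660635 -317.26478852] R 118.99386412229275
35 [222.1 193.1] top 98.0 [ 530.4 -270.5] r 107.5 ang 25.8
40 [261.  197.3] top 99.0 [ 522.6 -377.8] r 107.7 ang -34.2
388 [229.3 209.8] top 106.0 [ 484.5 -292.7] r 56.5 ang 25.8
272 [256.4 220. ] top 132.0 [ 457.9 -367.6] r 55.9 ang -64.2
39 [197.9 223.9] top 98.0 [ 442.3 -209.8] r 107.8 ang 85.4
137 [218.4 237.1] top 131.0 [ 409.1 -267. ] r 55.9 ang 116.0
37 [277. 233.] top 98.0 [ 425.6 -424. ] r 107.0 ang -94.3
249 [245.3 247.4] top 132.0 [ 383.1 -341.4] r 56.0 ang -154.5
37 [212.8 260.8] top 97.0 [ 344.7 -256.7] r 107.6 ang 145.7
38 [253.  265.5] top 98.0 [ 336.8 -363.6] r 107.3 ang -154.4
130.0 -163.0 3.4 | 127.0 -162.0 3.4 | 137.0 -161.0 2.8 | 132.0 -159.0 3.4 | 127.0 -158.0 2.7 | 133.0 -158.0 2.2 | 140.0 -158.0 4.3 | 126.0 -157.0 5.1 | 138.0 -156.0 2.9 | 129.0 -156.0 2.0 | 133.0 -155.0 2.4 | 143.0 -155.0 4.9 | 134.0 -154.0 3.6 | 146.0 -154.0 5.6 | 131.0 -154.0 8.5 | 138.0 -154.0 4.9 | 144.0 -153.0 3.0 | 129.0 -153.0 3.0 | 125.0 -151.0 3.9 | 147.0 -150.0 4.4 | 135.0 -150.0
[... 20392 characters left out ...]
138.0 153.0 10.2 | 144.0 153.0 7.7 | 128.0 153.0 7.7 | 150.0 153.0 12.2 | 134.0 153.0 8.2 | 141.0 153.0 6.4 | 156.0 153.0 11.1 | 147.0 154.0 7.8 | 153.0 154.0 6.1 | 131.0 154.0 8.1 | 149.0 154.0 3.1 | 155.0 154.0 3.1 | 137.0 154.0 10.8 | 143.0 154.0 11.0 | 133.0 154.0 6.4 | 127.0 154.0 10.1 | 139.0 154.0 9.3 | 145.0 155.0 12.5 | 151.0 155.0 12.0 | 142.0 155.0 6.0 | 123.0 155.0 12.0 | 129.0 155.0 10.8 | 135.0 155.0 11.2 | 148.0 155.0 11.7 | 125.0 155.0 7.2 | 138.0 156.0 9.4 | 150.0 156.0 10.9 | 132.0 156.0 13.0 | 144.0 156.0 12.3 | 128.0 156.0 5.2 | 140.0 156.0 7.7 | 146.0 156.0 8.1 | 134.0 156.0 12.9 | 137.0 156.0 5.6 | 130.0 157.0 8.6 | 124.0 157.0 10.4 | 127.0 157.0 7.2 | 133.0 157.0 8.8 |
```

View pics/c0.png

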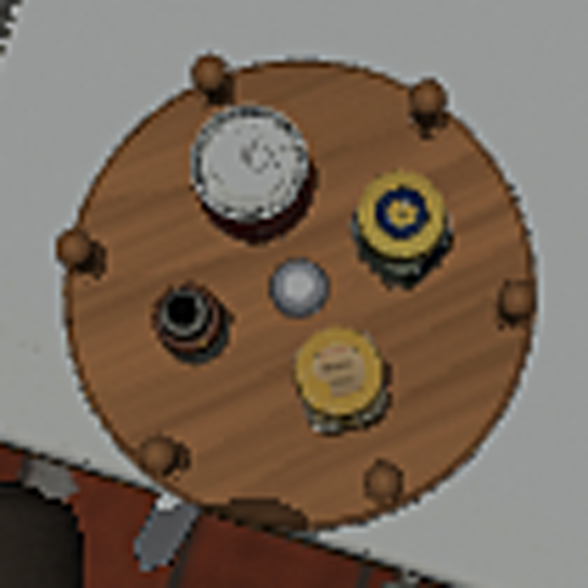

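Measured: the axis is at (433.7, -317.1), with posts at 25.7° + 60°k and r 108. The dropper is at 116.0° and the pointer at about 152.7°, so the turn is about +36.7° anticlockwise. I'll push the post at -94.3°, with the shut finger coming in from behind it.

Emit:
drive_tool(
  deltas="0.3 0.23 0 -0.022;0.3 0.23 0 -0.022;0.3 0.23 0 -0.022;0.3 0.23 0 -0.022;0.3 0.23 0 -0.022;0.3 0.23 0 -0.022;0.3 0.23 0 -0.022;0.3 0.26 0 -0.022;0 0 0 0;0 0 0 0",
  gripper=1,
)

```text
t: 0.93
eef_pos: [391.5, -418.3, 204.6]
tcp_rot: [-3.141, 0.0, -0.307]
ft_force: [-0.3, -0.2, 0.9]
opening: 0.357
grip_force: 0.0
```

```bash
python3 - <<'E'
from h import *
d=np.load("top0.npy");P=cloud("top",d);c=np.array([433.7,-317.1])
x,y,z=P[...,0]-c[0],P[...,1]-c[1],P[...,2];r=np.hypot(x,y);a=np.degrees(np.arctan2(y,x))
m=(r>126)&(r<160)&(a>143)&(a<162)&(z>5)&(z<16)
q=np.c_[x[m],y[m]];v=np.linalg.svd(q-q.mean(0))[2][0]
print("pointer ang",np.degrees(np.arctan2(*q.mean(0)[::-1])),np.degrees(np.arctan2(v[1],v[0])),m.sum())
# near items around the finger path
m=(r>125)&(r<260)&(z>40)&(a>-170)&(a<0);
n,l,st,ce=cv2.connectedComponentsWithStats(m.astype(np.uint8))
for k in range(1,n):
    if st[k,4]>15:print(st[k,4],P[l==k].mean(0).round(),P[l==k][:,2].max().round())
i,_=env.read_camera("scene");cv2.imwrite("pics/s1.png",i[...,::-1])
s=env.state();print(s["eef_pos"],s["tcp_rot"],s["opening"])
E
```

```text
pointer ang 152.51613353895056 143.57327497440087 74
18 [ 679. -324.   54.] 61.0
131 [ 386. -528.   80.] 1253.0
177 [ 183. -376.  643.] 1253.0
[ 390.58998007 -419.28336727  204.56723065] [ 3.14152876e+00  4.48161490e-04 -3.07606874e-01] 0.3126285482460203
```

View pics/s1.png

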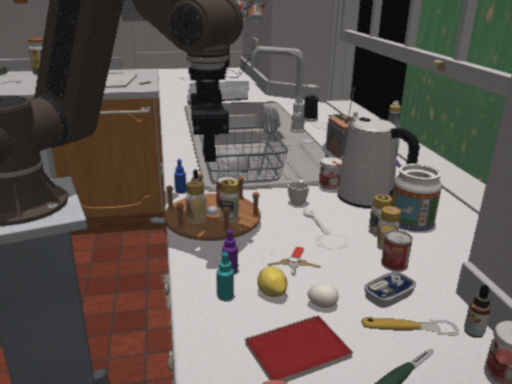

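The scene view shows the gripper at about (210,140), above the right-hand rim behind the post, with clear space below it. Next I'll descend to TCP z ≈ 90, which puts the tip at 73.

Emit:
drive_tool(
  deltas="0 0 -0.25 0;0 0 -0.25 0;0 0 -0.25 0;0 0 -0.2 0;0 0 -0.2 0;0 0 0 0;0 0 0 0",
)

```text
t: 1.57
eef_pos: [389.2, -420.3, 89.3]
tcp_rot: [-3.141, 0.002, -0.311]
ft_force: [-1.1, 0.2, 0.2]
opening: 0.004
grip_force: 0.0
```

```bash
python3 - <<'E'
from h import *
c=np.array([433.7,-317.1]);p0=np.array([391.5,-418.5])
prev=p0
for f in range(-110,-64,4):
    q=c+110*np.array([np.cos(np.radians(f)),np.sin(np.radians(f))]);print(f,q.round(1),((q-prev)/100).round(3));prev=q
i,_=env.read_camera("top");cv2.imwrite("pics/t1.png",cv2.resize(i[170:300,170:320,::-1],None,fx=4,fy=4))
E
```

```text
-110 [ 396.1 -420.5] [ 0.046 -0.02 ]
-106 [ 403.4 -422.8] [ 0.073 -0.024]
-102 [ 410.8 -424.7] [ 0.074 -0.019]
-98 [ 418.4 -426. ] [ 0.076 -0.013]
-94 [ 426.  -426.8] [ 0.076 -0.008]
-90 [ 433.7 -427.1] [ 0.077 -0.003]
-86 [ 441.4 -426.8] [0.077 0.003]
-82 [ 449. -426.] [0.076 0.008]
-78 [ 456.6 -424.7] [0.076 0.013]
-74 [ 464.  -422.8] [0.074 0.019]
-70 [ 471.3 -420.5] [0.073 0.024]
-66 [ 478.4 -417.6] [0.071 0.029]
```

View pics/t1.png

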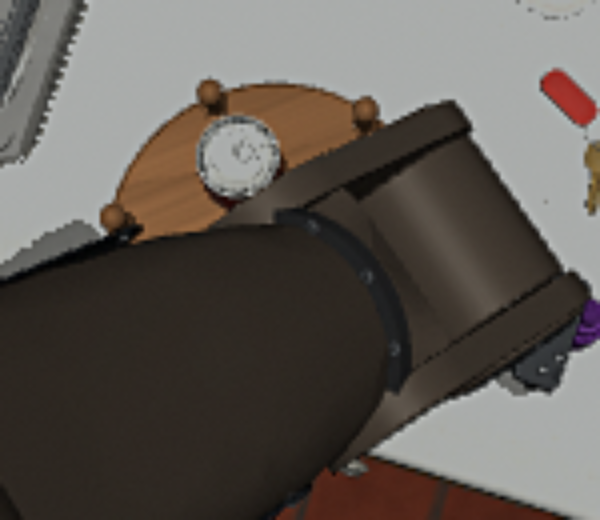

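The arm covers the front half of the platter, but the posts at (208,93), (365,112) and (115,218) and the tin stay visible, so I can track the turn. I'll push slowly along the arc.

Emit:
drive_tool(
  deltas="0.07 0 0 0.017;0.055 -0.02 0 0.017;0.055 -0.015 0 0.017;0.055 -0.015 0 0.017;0.055 -0.01 0 0.017;0.055 -0.01 0 0.017;0.055 -0.005 0 0.017;0.055 0 0 0.017;0 0 0 0;0 0 0 0",
)

```text
t: 2.45
eef_pos: [435.9, -427.7, 91.0]
tcp_rot: [3.14, -0.001, 0.116]
ft_force: [-0.6, -0.5, -0.1]
opening: 0.005
grip_force: 0.0
```

```bash
cat >> h.py <<'E'
C=np.array([433.7,-317.1])
def posts():
    i,d=env.read_camera("top");P=cloud("top",d);x,y=P[...,0]-C[0],P[...,1]-C[1];z=P[...,2];r=np.hypot(x,y)
    n,l,st,ce=cv2.connectedComponentsWithStats(((z>60)&(z<150)&(r<118)).astype(np.uint8));o=[]
    for k in range(1,n):
        q=P[l==k];t=np.percentile(q[:,2],95)
        if st[k,4]<20: continue
        e=q[q[:,2]>t-10].mean(0)[:2]-C;o.append((st[k,4],round(t),round(np.hypot(*e),1),round(np.degrees(np.arctan2(e[1],e[0])),1)))
    s=env.state();e=s["eef_pos"][:2]-C
    print(o);print("tcp r,phi",np.hypot(*e).round(1),np.degrees(np.arctan2(e[1],e[0])).round(1),s["eef_pos"].round(1),"yaw",np.degrees(s["tcp_rot"][2]).round(1),s["ft_force"].round(1),s["t"])
    return i
E
python3 -c "
from h import *
posts()"
```

```text
[(np.int32(36), 99, np.float64(107.4), np.float64(25.7)), (np.int32(73), 106, np.float64(76.0), np.float64(28.3))]
tcp r,phi 110.5 -89.0 [ 435.7 -427.6   90.8] yaw 6.6 [-0.6  0.3  0.4] 2.5
```

```bash
python3 -c "
from h import *
i,_=env.read_camera('scene');cv2.imwrite('pics/s2.png',cv2.resize(i[60:260,110:310,::-1],None,fx=3,fy=3))
s=env.state();P=s['eef_pos']
q=np.array(proj('scene',P-[0,0,17]));print(q,(q-[110,60])*3)
for k in range(6):
    a=np.radians(25.7+60*k);print(25.7+60*k,((proj('scene',[*(C+108*np.array([np.cos(a),np.sin(a)])),87])-[110,60])*3).round())"
```

```text
[229.52067034 215.39298106] [358.56201101 466.17894319]
25.7 [388. 358.]
85.7 [267. 349.]
145.7 [175. 387.]
205.7 [206. 440.]
265.7 [345. 451.]
325.7 [434. 406.]
```

View pics/s2.png

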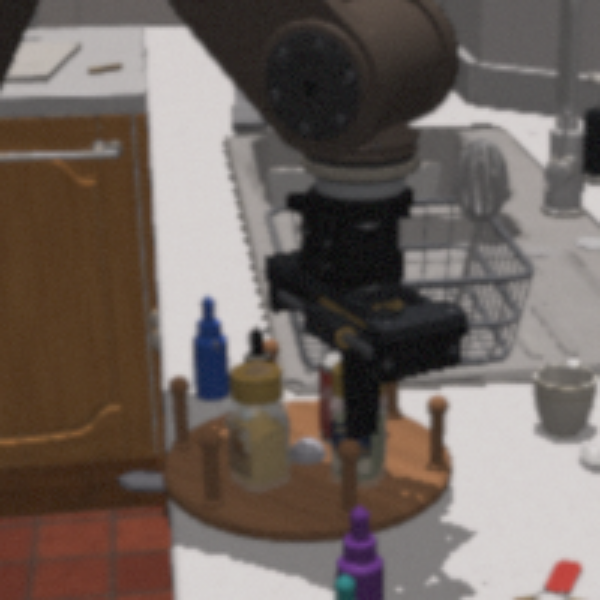

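The purple-side post (348,450) is unmoved and drawn in front of the finger, whose tip appears at about (362,440). That is higher than the projected tip at (359,466), so I'll measure where the finger really is.

```bash
python3 -c "
from h import *
i,d=env.read_camera('scene');P=cloud('scene',d)
# dark finger pixels
v0,v1,u0,u1=174,214,220,244
for v in range(v0,v1,2):
    row=[];
    for u in range(u0,u1,2):
        row.append('%4d,%4d,%3d%s'%(*P[v,u],'#' if i[v,u].max()<50 else ' '))
    print(v,' '.join(row[3:11]))
"
```

```text
174  411,-465,192#  411,-476,196   416,-475,195   430,-454,185#  411,-508,208#  412,-516,211#  414,-520,212#  419,-518,210#
176  416,-454,183#  412,-475,191#  413,-483,194#  415,-488,196   411,-508,204#  411,-517,207#  416,-516,206#  419,-518,206#
178  424,-435,170#  424,-447,174#  426,-453,176#  413,-494,194#  411,-508,199#  413,-513,201#  415,-519,203#  422,-511,199#
180  425,-433,164#  426,-441,167#  432,-438,165#  437,-436,163#  411,-506,194#  413,-513,196#  418,-512,195#  423,-510,194#
182  425,-433,160#  426,-442,163#  430,-442,162#  436,-439,160#  411,-508,191#  413,-513,192#  417,-514,192#  421,-514,191#
184  425,-431,154#  426,-440,157#  430,-442,157#  435,-442,156#  411,-507,186#  413,-513,188#  418,-511,186#  423,-510,185#
186  425,-433,150#  426,-440,152#  430,-442,152#  436,-440,151#  412,-506,181#  413,-512,183#  418,-512,182#  421,-514,182#
188  424,-434,146#  426,-441,148#  432,-438,146#  437,-438,145#  443,-435,143#  414,-511,178#  511,-306, 79   530,-275, 64 
190  425,-432,140#  426,-441,144#  432,-437,141#  438,-435,139#  441,-439,140#  447,-436,138#  510,-308, 75 
[... 679 characters left out ...]
4,110#  439,-432,108#  445,-430,106#  470,-384, 82   479,-377, 77   523,-292, 32 
204  426,-430,105#  429,-434,106#  433,-436,106#  439,-433,104#  444,-431,102#  467,-390, 80   480,-374, 70   517,-304, 32 
206  426,-429, 99   449,-385, 75#  451,-394, 79#  456,-392, 77#  462,-391, 76   467,-391, 74   479,-376, 66   514,-312, 31 
208  426,-429, 94   430,-429, 94   451,-392, 73#  456,-392, 72#  462,-391, 70   468,-388, 68   480,-375, 60   506,-329, 34 
210  424,-433, 92   428,-435, 92   452,-389, 66   456,-393, 67   462,-390, 65   468,-390, 64   479,-376, 55   502,-338, 33 
212  425,-431, 86   428,-435, 87   453,-389, 61   457,-390, 60   463,-390, 59   469,-387, 57   480,-373, 48   498,-346, 32
```

The scene depth puts the fingertip at z ≈ 101, above the 96 mm post tops. The tool therefore sits about 26 mm higher than documented (body too), and the finger passed over the ball without touching. I'll go back and come down lower.

Emit:
drive_tool(
  deltas="-0.12 0.02 0.05 -0.03;-0.12 0.02 0 -0.03;-0.12 0.02 0 -0.03;-0.1 0.03 0 -0.02;0 0 0 0;0 0 -0.1 0;0 0 -0.1 0;0 0 -0.1 0;0 0 0 0;0 0 0 0",
)

```text
t: 3.43
eef_pos: [389.8, -417.8, 63.6]
tcp_rot: [-3.14, 0.002, -0.228]
ft_force: [0.1, -0.3, 0.6]
opening: 0.006
grip_force: 0.0
```

```bash
python3 -c "
from h import *
i,d=env.read_camera('scene');P=cloud('scene',d);s=env.state();e=s['eef_pos'];print(e,s['ft_force'],np.degrees(s['tcp_rot'][2]))
m=(i.max(2)<50)&(np.hypot(P[...,0]-e[0],P[...,1]-e[1])<32)&(P[...,2]>50)&(P[...,2]<140)
q=P[m];print(m.sum(),np.percentile(q,[2,10,50,90,98],axis=0).round())
"
```

```text
[ 389.96086179 -418.06758884   64.16138771] [-0.92444581  0.15094836  0.94794788] -13.046197156168558
160 [[ 378. -431.   77.]
 [ 380. -429.   80.]
 [ 388. -426.   98.]
 [ 396. -422.  114.]
 [ 398. -421.  117.]]
```

The tip is now at z ≈ 75, level with the ball's lower part, so I'll push again.

Emit:
drive_tool(
  deltas="0.06 -0.025 0 0.01;0.06 -0.02 0 0.01;0.05 -0.015 0 0.016;0.05 -0.01 0 0.016;0.05 -0.01 0 0.016;0.05 -0.01 0 0.016;0.05 -0.005 0 0.016;0.05 0 0 0.016;0 0 0 0;0 0 0 0",
)

```text
t: 4.32
eef_pos: [432.0, -427.7, 64.9]
tcp_rot: [3.141, -0.0, 0.135]
ft_force: [0.6, -0.8, 0.0]
opening: 0.004
grip_force: 0.0
```

```bash
python3 -c "
from h import *
posts()"
```

```text
[(np.int32(35), 97, np.float64(107.2), np.float64(40.0)), (np.int32(117), 107, np.float64(71.7), np.float64(34.3))]
tcp r,phi 110.5 -91.0 [ 431.8 -427.6   64.9] yaw 7.7 [-0.2 -0.2 -0.3] 4.3667
```

It works: the platter has turned 14.3° and 22.5° remain.

Emit:
drive_tool(
  deltas="0.05 0.0 0 0.014;0.05 0.0 0 0.014;0.05 0.005 0 0.014;0.05 0.01 0 0.014;0.05 0.01 0 0.014;0.05 0.015 0 0.014;0.05 0.015 0 0.014;0 0 0 0;0 0 0 0",
)

```text
t: 5.12
eef_pos: [466.7, -422.1, 64.8]
tcp_rot: [3.142, -0.0, 0.442]
ft_force: [-0.1, -0.8, -0.2]
opening: 0.003
grip_force: 0.0
```

```bash
python3 -c "
from h import *
posts()"
```

```text
[(np.int32(36), 98, np.float64(107.6), np.float64(-121.9))]
tcp r,phi 110.0 -72.6 [ 466.6 -422.1   64.8] yaw 25.3 [-0.7 -0.8 -1. ] 5.1667
```

It has turned 32.4° and about 4.1° remains, roughly 8 mm along the arc.

Emit:
drive_tool(
  deltas="0.04 0.013 0 0.01;0.035 0.012 0 0.01;0 0 0 0;0 0 0 0",
)

```text
t: 5.5
eef_pos: [474.0, -419.6, 64.7]
tcp_rot: [-3.141, -0.0, 0.505]
ft_force: [-0.6, -0.0, 1.0]
opening: 0.002
grip_force: 0.1
```

```bash
python3 -c "
from h import *
posts()"
```

```text
[(np.int32(35), 98, np.float64(107.2), np.float64(-118.2)), (np.int32(36), 99, np.float64(107.4), np.float64(-178.2))]
tcp r,phi 110.3 -68.5 [ 474.1 -419.7   64.8] yaw 28.9 [-0.1  0.  -0.2] 5.55
```

The platter has turned 36.1°. I'll back off, lift and move the hand away, then verify from above.

Emit:
drive_tool(
  deltas="-0.1 -0.04 0 0;-0.1 -0.05 0 0;0 -0.02 0.1 0;0 0 0.25 0;0 0 0.3 0;0 0 0.35 0;0 0 0.3 0;-0.1 -0.1 0 0;-0.2 -0.2 0 0;-0.25 -0.2 0 0",
)

```text
t: 6.38
eef_pos: [399.1, -481.3, 196.0]
tcp_rot: [3.14, -0.0, 0.508]
ft_force: [1.0, -0.7, -0.4]
opening: 0.001
grip_force: 0.0
```

Emit:
drive_tool(
  deltas="-0.3 -0.2 0 0;-0.3 -0.2 0 0;-0.3 -0.2 0 0;-0.3 -0.2 0 0;-0.3 -0.2 0 0;-0.3 -0.2 0 0;-0.3 -0.2 0 0;-0.1 0 0 0;0 0 0 0;0 0 0 0",
)

```text
t: 7.22
eef_pos: [178.8, -620.4, 194.9]
tcp_rot: [-3.142, -0.0, 0.505]
ft_force: [1.4, -0.0, -0.4]
opening: 0.008
grip_force: 0.0
```

```bash
python3 -c "
from h import *
i=posts();cv2.imwrite('pics/t2.png',cv2.resize(i[180:285,185:290,::-1],None,fx=5.6,fy=5.6,interpolation=cv2.INTER_CUBIC))
A=[]
for k in range(6):
    i,d=env.read_camera('top');P=cloud('top',d);x,y,z=P[...,0]-C[0],P[...,1]-C[1],P[...,2];r=np.hypot(x,y);a=np.degrees(np.arctan2(y,x))
    A.append(z)
z=np.median(A,0);m=(r>123)&(r<162)&(a>140)&(a<165)&(z>4.5)&(z<16)
q=np.c_[x,y][:0];q=np.stack([x[m],y[m]],1)
for lo,hi in((123,130),(130,137),(137,144),(144,151),(151,162)):
    w=a[m][(r[m]>=lo)&(r[m]<hi)];print(lo,len(w),w.min().round(1),w.max().round(1),w.mean().round(1))
"
```

```text
[(np.int32(37), 98, np.float64(107.6), np.float64(2.2)), (np.int32(269), 132, np.float64(55.4), np.float64(-28.1)), (np.int32(35), 99, np.float64(107.1), np.float64(61.8)), (np.int32(399), 106, np.float64(56.8), np.float64(61.5)), (np.int32(36), 98, np.float64(107.4), np.float64(-58.1)), (np.int32(259), 132, np.float64(55.9), np.float64(-118.3)), (np.int32(131), 130, np.float64(55.9), np.float64(152.0)), (np.int32(39), 97, np.float64(107.2), np.float64(121.7)), (np.int32(35), 98, np.float64(107.3), np.float64(-118.2)), (np.int32(36), 99, np.float64(107.5), np.float64(-178.1))]
tcp r,phi 395.4 -130.0 [ 179.7 -620.2  195. ] yaw 29.0 [ 0.  -0.2  0.3] 7.2667
123 20 147.6 157.2 152.5
130 21 147.9 157.0 152.7
137 19 148.4 156.4 152.6
144 20 148.7 156.4 152.4
151 11 149.9 154.7 152.5
```

View pics/t2.png

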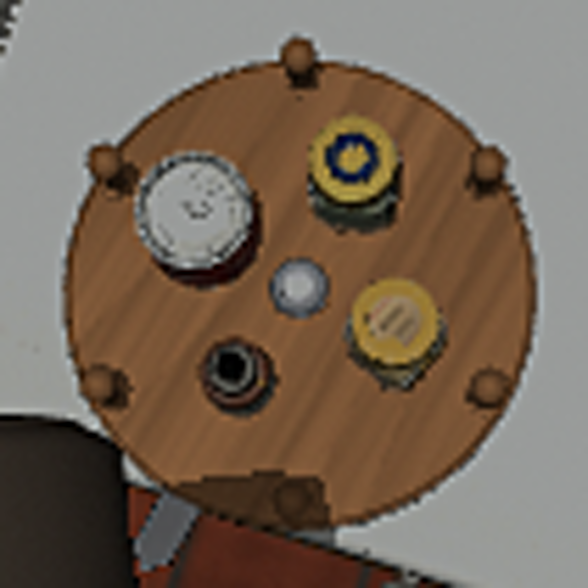

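The dropper at (235,370) now stands at 152.0°, against the pointer at 152.5°. The jars, tin and dropper are all still upright at r ≈ 56, and the arm is clear, so I'm handing in.

```bash
python3 -c "
from cell import env
print(env.job_done())"
```

```text
the job is handed in; nothing more can be done
None
```

I turned the carousel about 36° anticlockwise, so the dropper bottle is in line with the pointer to within about 0.5° by the top camera; the jars and tin are still upright in their places, the hand is clear, and the job is handed in.

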